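Open up the dust-tight gauge cabinet

ROBOT

A 6-joint arm with a two-finger parallel gripper is mounted at the origin on a cart in front of the work surface, level with it; the furniture and walls round the work are solid. World frame = base frame: x ahead of the robot, y to its left, z up, the work surface at z = 0. Lengths are in m, angles in rad, forces in N, time in s.
With the tool pointing down it reaches from about 0.3 to 1 m from the base axis. Payload 5.1 kg.
Tool frame: the origin (TCP) lies on the centre line of the jaws, within the pads' length; the fingertips stand 11 mm ahead of it and the grasp point (between the pads) lies 8 mm behind it; z points along the fingers, y is the line along which they close (so a half turn about z gives the same grasp; the last joint's range is limited). The gripper opens to 95 mm and grips with 3 to 60 N. Pads are 20 mm wide; open, the fingers measure 119 mm over their backs; the gripper's body (75 mm by 180 mm) begins 59 mm behind the grasp point.
Start: joints at [1.184, 0.124, 1.65, -0, 1.367, -0.083], TCP at [0.194, 0.62, 0.226] pointing down, gripper open.
Joint ranges: [-2.61, 2.61], [-1.02, 2.33], [0.03, 2.71], [-1.35, 4.49], [0.32, 2.68], [-2.91, 2.91]. Speed limits (rad/s): [2.57, 2.57, 3.14, 3.14, 3.14, 3.14].

INTERFACE

Orientations are given as a unit quaternion [x, y, z, w].
In Python, from station import observe, imaging, hand_in gives the robot as it stands.
- The arm moves only by the tool drive_tool, never from a script. Its argument "targets" is a list of rows, each an object of numbers: "x", "y", "z": the shift along the tool's x, y, z in cm; "twist": the turn about the tool's z in degrees; "fingers": the closure in counts, from 0 (fully open) to 255 (shut). A call has 1 to 20 rows; each row is the pose to reach, as a shift and turn from the pose commanded when the call began, along the tool's axes at that moment; what a row does not reach only later rows make up. A row lasts 1/8 s, in which the tool goes at most 62.5 mm and 10.7 degrees, less where a joint would pass 70% of its speed; a pose out of reach is approached as far as the arm can. A call with a gripper value outside its range is refused whole. The fingers move at their own pace and stop on an object; the grip force is fixed at half the most. Time passes only in rows, so rows that repeat a pose let the fingers close. It gives the time, the measured TCP pose, the force, the opening and the grip force at its end, in the units of the state.
- observe(): the state, without advancing time (a new reading comes with each control period).
- imaging.read_camera(name): name is "scene" or "top"; returns (picture, depth): 480x640x3 uint8, red, green, blue; 480x640 float32, m along the optical axis (not along the pixel's ray), 0 where there is no reading.
- imaging.camera_params(name): a dict with "vfov" (degrees; the focal length in pixels is half the picture's height over the tangent of half this angle, whatever the lens; pixels are square), "cx", "cy" (the principal point, pixels), "position" and "rotation" of the camera in the world. Camera axes: x right, y up, looking along -z (the intrinsics and any distortion apply to the point x, -y, -z); pixel columns grow to the right and rows downward; lengths in m; the calibration is good to about 2 mm. A picture is of the moment at which its call begins. camera_params takes no time and is no camera call.
- hand_in(): hands the job in; it is judged then, once.
The state is a dict: "time_s": time; "joint_positions": joint angles; "dq": joint speeds; "joint_efforts": joint torques, N m; "position": TCP position; "orientation": TCP orientation; "force": force on the tool from outside, world axes, zero at the start; "ft_torque": the same for the moment, N m; "gripper_width": finger opening in m; "finger_force": force on a finger pad.
Only numpy, scipy, OpenCV 4.12 (cv2) and the standard library are available. Lean on these libraries where they do the work, as an engineer would, in place of code of your own. Each camera call takes 0.05 s, during which the arm holds its last target. There are 200 camera calls.

TASK

Open the small sloping-front gauge cabinet right up so that the gauges can be got at: first the right-hand leaf, whose folding T-handle must be folded out and given a quarter turn to unlatch it, then the left-hand leaf that it laps over, which is still held by its own slide bolt. Leave both leaves standing wide open, about square to the front or further, let go of everything, and do not push about the four tools and parts that lie round the cabinet.

Things in the scene. Friction and masses are not known exactly. Their poses are not given: they have to be found in the camera images.
- cabinet: The cabinet, fixed: dark blue sheet-steel case, 350 mm wide (y), 250 mm deep (x), 205 mm high, whose front slopes back at 35 degrees and is closed by two light grey leaves side by side, both flush 30 mm above the sloping frame. Origin: middle of its width, on the bench; it faces its own -x, z is up.
- front (a point): Middle of the sloping frame behind the leaves. Its axes: u = x up the slope, y to the cabinet's left, w = z straight out, leaning 35 degrees from vertical toward the robot's side. All u, y, w (mm) below are in this frame, leaves shut. Leaves: u -113 to 113, flat skins at w = 30; right leaf y -166 to 4, left leaf y 7 to 166.
- lap (a point): Middle of the flat steel lap strip fixed along the right leaf's free edge (u 0, y 5, w 33.5 when shut): 38 mm wide, 3 mm thick, over the joint between the leaves (y -14 to 24). It overlies the left leaf, which cannot move outward before the right leaf is open.
- latch_bar (a point): Middle of the crossbar (round, 10 mm thick, 78 mm long) of the steel T-handle on the right leaf; stem 8 mm thick, 42 mm from fold axis to crossbar. Folded, the stem lies down the slope (-u) between two 24 mm high cheeks that stop it from turning, the crossbar along y, its centre at u -42, y -70, 16 mm above the skin. Folded out it stands straight off the leaf, its centre 58 mm above the skin.
- latch_fold (a joint): Fold of the T-handle: 0 flat along the leaf, 1.57 rad (its stop) standing straight out. Axis parallel to y at u 0, y -70, w 46 mm. It stays where it is left and takes about 2 N at the crossbar. Found at 0 to 0.2. Only when folded out by more than about 0.5 can the handle be turned.
- latch_turn (a joint): Turn of the T-handle about the right leaf's normal through u 0, y -70: 0 latched (crossbar along y); it turns anticlockwise seen from outside, up to its stop at 1.57 rad (crossbar along the slope); friction 0.1 N m. A tongue on it catches behind the left leaf's ledge and is clear of it from about 1.1 rad on.
- right_leaf (a joint): Swing of the right-hand leaf: 0 shut, stop at 1.9 rad open. Axis along u at y -168, w 4 mm; its left edge rises outward. Up to 0.45 kg, on friction hinges: it stays where it is left and takes 5 to 8 N at the handle to lift.
- ledge (a point): Middle of the left leaf's ledge (u 0, y -11, w 6 on its top face), part of the left leaf: 37 mm wide (y -30 to 7), 3 mm thick, 24 mm lower than the leaf's skin, which begins with an upright step at y 7. The right leaf hides it until that is open. Past y -30 lies the open inside of the cabinet. Guides bridge the bolt at u 80 to 88 and u -59 to -51, top w 20.
- staple (a point): Top middle of the steel staple on the frame's upper rail (u 103, y -11, w 20) that holds the left leaf's slide bolt: a rod 8 mm thick along u on the ledge, y -11, its top at w 16.5, with an upright round knob 13 mm thick, top at w 25. Knob centre at u 30 when fully shot; found 0 to 10 mm lower. Slides to -u with 3 N friction; the leaf is free once it is at u 7 or lower; stops at u 1.
- pull_bar (a point): Middle of the pull handle on the left leaf: a fixed bow of round steel bar 10 mm thick; its straight grip runs along u, 70 mm long, the centre line 36 mm above the skin (u 0, y 58, w 66 when shut).
- left_leaf (a joint): Swing of the left-hand leaf: 0 shut, stop at 1.9 rad open. Axis along u at y 168, w 4 mm; its right edge rises outward. Up to 0.45 kg, on friction hinges: it stays where it is left and takes 5 to 8 N at its pull handle to lift, once its bolt is drawn and the right leaf is open.
- torch: Black and orange hand torch lying to the right of the cabinet, 129 mm long, 36 mm thick. Bystander: leave it alone. Origin: centre of its underside.
- tape_roll: Roll of grey tape lying flat to the left of the cabinet, 97 mm in diameter, 48 mm high. Bystander. Origin: centre of its underside.
- pliers_side: Pair of pliers lying to the left of the cabinet's front, 160 mm long, 12 mm high. Bystander. Origin: centre of its underside.
- marker: Black marker pen lying in front of the cabinet, 132 mm long, 16 mm thick. Bystander. Origin: centre of its underside.

How it is judged:
By the outcome, as a careful person would: the job done as asked, in the order asked, and still so for the second after the job is handed in, with the robot touching nothing.
It also fails if it takes over 72 s, if anything falls off the work surface, if the arm or the gripper's body presses on something with over 40 N, if the wrist force passes 120 N, or if a joint passes its speed limit or range.

## Working session

There is one attempt and no reset: what is moved stays moved. The work goes in short steps, Python scripts to look and compute and a tool call to move; the robot and the scene stay as the last step left them, time stands still between calls to the robot, and variables do not carry over. Pictures are saved under pics/ and viewed, at most 10 in all, crops included, and the job is handed in when it is done.

Besides the shell and the picture viewer there is one more tool, called after "Request:" by a JSON object that holds its "name" and its "arguments". drive_tool: Moves the arm, as the interface text tells. Its arguments: {"type":"object","properties":{"targets":{"type":"array"}},"required":["targets"]}

```bash
ls; mkdir -p pics; python3 - <<'E'
from station import observe, imaging
import cv2,numpy as np
print(observe())
for n in("scene","top"):
    p,d=imaging.read_camera(n); print(n,imaging.camera_params(n))
    cv2.imwrite(f"pics/{n}0.png",p[:,:,::-1]); np.save(f"pics/{n}0.npy",d)
E
```

```text
pics
{'time_s': 0.0, 'joint_positions': array([ 1.18440250e+00,  1.24499585e-01,  1.65170187e+00,  1.07278486e-06,
        1.36747524e+00, -8.25912037e-02]), 'dq': array([-0.00115997, -0.0027528 , -0.00108771, -0.00117134,  0.00169678,
       -0.00036158]), 'joint_efforts': array([ 8.96416509e-05, -4.17607427e+01, -3.59932351e+01,  7.75234331e-02,
        4.91216616e-02, -1.75743585e-04]), 'position': array([0.1942325 , 0.619643  , 0.22437412]), 'orientation': array([ 1.51317851e-01,  9.88484609e-01, -1.01338044e-03, -2.42623620e-04]), 'force': array([-0.22104123, -0.73243938,  0.91066251]), 'ft_torque': array([-0.03275245,  0.01745889, -0.01653958]), 'finger_force': 0.0, 'gripper_width': 0.09512303324479131}
scene {'vfov': 54.01893801007974, 'cx': 318.8251275378037, 'cy': 240.14427400307824, 'position': array([-0.03732641, -0.46815772,  0.73679771]), 'rotation': array([ 0.40439768, -0.19189629, -0.36113318,  0.81805938])}
top {'vfov': 57.546525693749196, 'cx': 312.8395126438774, 'cy': 231.94867611323062, 'position': array([0.36678882, 0.05472849, 1.11184097]), 'rotation': array([ 0.06550699, -0.06621358, -0.69383113,  0.7140889 ])}
```

View pics/scene0.png

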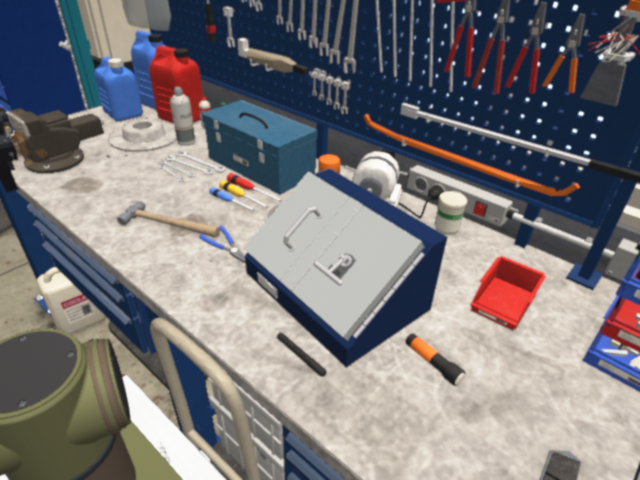

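View pics/top0.png

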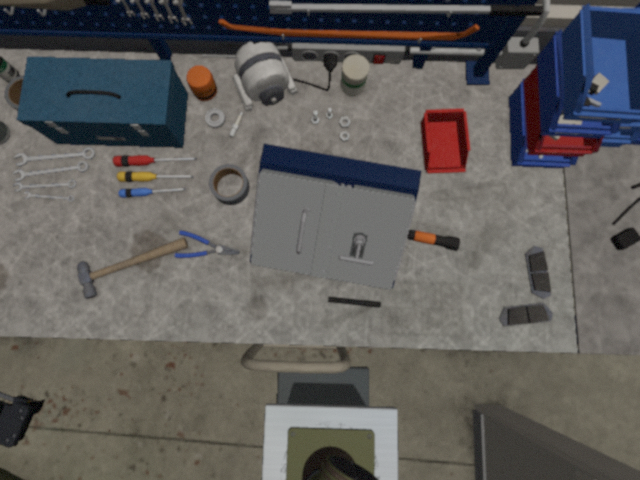

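The scene view shows the cabinet in front of the robot, with the T-handle at (335,268) and the pull bow at (300,227). The top view shows the handle crossbar at (357,261) and the pull at (302,230). Next I fit the front frame.

```bash
cat > h.py <<'E'
import numpy as np, cv2, json, os
from scipy.spatial.transform import Rotation as R
from station import observe, imaging
def cloud(n,d,par=None):
    c=par or imaging.camera_params(n); f=240/np.tan(np.radians(c["vfov"]/2))
    v,u=np.mgrid[:480,:640]
    P=np.stack([(u-c["cx"])/f*d,-(v-c["cy"])/f*d,-d],-1)
    return P@R.from_quat(c["rotation"]).as_matrix().T+c["position"]
def project(n,p):
    c=imaging.camera_params(n); f=240/np.tan(np.radians(c["vfov"]/2))
    q=(np.atleast_2d(p)-c["position"])@R.from_quat(c["rotation"]).as_matrix()
    return np.c_[c["cx"]-f*q[:,0]/q[:,2], c["cy"]+f*q[:,1]/q[:,2]]
E
python3 - <<'E'
from h import *
for n,seed in(("top",(350,215)),("scene",(300,290))):
    d=np.load(f"pics/{n}0.npy"); P=cloud(n,d); 
    cx,cy=(385,225) if n=="top" else (380,255)
    S=P[cy-15:cy+15,cx-15:cx+15].reshape(-1,3); 
    for k in range(3):
        m=S.mean(0); nn=np.linalg.svd(S-m)[2][2]; nn*=np.sign(nn[2])
        dist=np.abs((P-m)@nn); 
        mask=((dist<(.006 if k==0 else .004))&(d>0)&(np.linalg.norm(P-m,axis=-1)<.45)).astype(np.uint8)
        _,L=cv2.connectedComponents(mask); M=L==L[cy,cx]; S=P[M]
        S=S[::max(1,len(S)//3000)]
    S=P[M]; m=S.mean(0)
    yaw=np.arctan2(-nn[1],-nn[0]); 
    print(n,len(S),"tilt",np.degrees(np.arccos(nn[2])),"yaw",np.degrees(yaw),"res",np.std((S-m)@nn))
    uu=np.array([np.cos(yaw)*nn[2],np.sin(yaw)*nn[2],np.hypot(*nn[:2])]); yy=np.cross(nn,uu)
    Q=np.c_[(S-m)@uu,(S-m)@yy]
    r=cv2.minAreaRect(Q.astype(np.float32)*1000); print(r)
    c=m+uu*r[0][0]/1e3+yy*r[0][1]/1e3
    print("skin centre",c, "front",c-.03*nn, [np.percentile(Q[:,i],[.5,99.5]) for i in(0,1)])
E
```

```text
top 1000 tilt 86.2233116534031 yaw -164.28253420899568 res 0.0023073512700850247
((-14.328926086425781, -22.6026611328125), (694.5645751953125, 122.9683837890625), 67.2359619140625)
skin centre [0.49506379 0.16671828 0.08046969] front [0.46624822 0.15860911 0.07849365] [array([-0.09893936,  0.10389902]), array([-0.36253821,  0.31031538])]
scene 1076 tilt 56.30142751597779 yaw -78.78070737951077 res 0.0022807058407342254
((-20.008041381835938, 22.07769775390625), (478.0507507324219, 120.52727508544922), 48.16064453125)
skin centre [ 0.49124832 -0.04282638  0.08013806] front [ 0.49610447 -0.06730844  0.06349335] [array([-0.15938928,  0.14953839]), array([-0.17206652,  0.20520694])]
```

```bash
python3 - <<'E'
from h import *
np.set_printoptions(precision=3,suppress=True)
for n,pts in(("top",[(230,320),(100,260),(480,260),(385,225),(380,260),(300,200),(290,260),(340,165),(400,180)]),("scene",[(200,300),(500,400),(380,255),(270,260),(340,190)])):
    d=np.load(f"pics/{n}0.npy"); P=cloud(n,d); print(n,(d==0).mean())
    for u,v in pts: print((u,v),np.median(P[v-3:v+4,u-3:u+4].reshape(-1,3),axis=0),P[v-3:v+4,u-3:u+4,2].std())
    print(d[225,375:395]); 
E
```

```text
top 0.004013671875
(230, 320) [0.347 0.256 0.001] 0.15701758941730964
(100, 260) [0.488 0.596 0.001] 0.2197987688748013
(480, 260) [ 0.516 -0.374  0.   ] 0.0021267895601384266
(385, 225) [ 0.562 -0.1    0.184] 0.0030403519905897944
(380, 260) [ 0.491 -0.097  0.134] 0.0032982683747207926
(300, 200) [0.609 0.086 0.196] 0.0028110194174270978
(290, 260) [0.489 0.107 0.109] 0.003584462656489988
(340, 165) [0.687 0.001 0.206] 0.1281058806988427
(400, 180) [ 0.658 -0.129  0.206] 0.001604756633929708
[0.949 0.952 0.95  0.952 0.951 0.948 0.95  0.949 0.947 0.947 0.947 0.948
 0.944 0.948 0.949 0.947 0.947 0.947 0.944 0.947]
scene 0.004020182291666666
(200, 300) [0.362 0.219 0.   ] 0.001343047048805825
(500, 400) [ 0.574 -0.386 -0.001] 0.0011840662511548796
(380, 255) [ 0.564 -0.102  0.186] 0.07797622272032342
(270, 260) [0.479 0.112 0.104] 0.0025748830072012028
(340, 190) [0.671 0.083 0.205] 0.0076426977722977366
[0.921 0.922 0.92  0.921 0.917 0.915 0.917 0.915 0.914 0.914 0.914 0.911
 0.912 0.908 0.908 0.906 0.907 0.904 0.903 0.905]
```

```bash
python3 - <<'E'
from h import *
from scipy.optimize import least_squares
np.set_printoptions(precision=4,suppress=True)
fits={}
for n in("top","scene"):
    d=cv2.medianBlur(np.load(f"pics/{n}0.npy"),5); P=cloud(n,d)
    img=cv2.imread(f"pics/{n}0.png"); sat=img.max(2).astype(int)-img.min(2)
    box=(P[...,0]>.35)&(P[...,0]<.75)&(abs(P[...,1])<.24)&(P[...,2]>.04)&(P[...,2]<.23)&(sat<40)&(img.max(2)>90)
    S=P[box]; t=np.tan(np.radians(35))
    g=lambda p:(p[0]+t*((S[:,0]-.55)*np.cos(p[1])+S[:,1]*np.sin(p[1]))-S[:,2])
    r=least_squares(g,[.17,-.1],loss="soft_l1",f_scale=.002); a,psi=r.x
    e=a+t*((P[...,0]-.55)*np.cos(psi)+P[...,1]*np.sin(psi))-P[...,2]
    M=box&(abs(e)<.006)
    M=cv2.morphologyEx(M.astype(np.uint8),cv2.MORPH_OPEN,np.ones((5,5)))
    M=cv2.morphologyEx(M,cv2.MORPH_CLOSE,np.ones((15,15)))
    c,s=np.cos(np.radians(35)),np.sin(np.radians(35))
    u=np.array([c*np.cos(psi),c*np.sin(psi),s]);y=np.array([-np.sin(psi),np.cos(psi),0]);w=np.cross(u,y)
    O=np.array([.55,0,a]); Q=(P[M>0]-O)@np.c_[u,y,w]
    q=Q[abs(Q[:,2])<.006]
    rect=cv2.minAreaRect((q[:,:2]*1000).astype(np.float32))
    print(n,M.sum(),"yaw",np.degrees(psi),"a",a,np.median(e[M>0]),rect,[np.percentile(q[:,i],[.3,99.7]) for i in (0,1)])
    # edges: per-row extents
    for ax,(lo,hi) in((0,(-.13,.13)),(1,(-.09,.09))):
        b=q[:,1-ax]; m0=np.median(b); L=[];H=[]
        for k in np.arange(m0+lo,m0+hi,.01):
            z=q[abs(b-k)<.005][:,ax]; L.append(np.percentile(z,1));H.append(np.percentile(z,99))
        print("axis",ax,"lo",np.median(L),"hi",np.median(H),"slopes",np.degrees(np.polyfit(np.arange(len(L))*.01,L,1)[0]),np.degrees(np.polyfit(np.arange(len(L))*.01,H,1)[0]))
        if ax==0: uc=(np.median(L)+np.median(H))/2
        else: yc=(np.median(L)+np.median(H))/2
    print("front",O+u*uc+y*yc-.03*w)
E
```

```text
top 14010 yaw -8.587270939943537 a 0.1644919103071748 5.415004283212954e-05 ((-9.485130310058594, 22.247726440429688), (333.04034423828125, 227.6832275390625), 89.89733123779297) [array([-0.1215,  0.1035]), array([-0.1428,  0.1873])]
axis 0 lo -0.1189207313052508 hi 0.10234657643065329 slopes 0.05464753352174829 0.09426511898629455
axis 1 lo -0.1401749308517511 hi 0.18482666306401913 slopes 0.148178697517269 -0.09505348787615216
front [0.5636 0.0205 0.1352]
scene 15011 yaw -8.165132305148509 a 0.16524707182976525 -0.0001661359479218638 ((-12.271568298339844, 21.3040771484375), (335.529541015625, 227.21116638183594), 89.62297058105469) [array([-0.1254,  0.0996]), array([-0.1457,  0.185 ])]
axis 0 lo -0.12374104672814609 hi 0.09738961041258137 slopes 0.3532612485502774 0.42689756210345897
axis 1 lo -0.14482705489333197 hi 0.18121524141359602 slopes -0.33856487541586455 -0.42101357414222906
front [0.5589 0.0171 0.1331]
```

```bash
cat >> h.py <<'E'
psi=np.radians(-8.5); c35,s35=np.cos(np.radians(35)),np.sin(np.radians(35))
U=np.array([c35*np.cos(psi),c35*np.sin(psi),s35]);Y=np.array([-np.sin(psi),np.cos(psi),0]);W=np.cross(U,Y)
F=np.array([.5612,.0188,.1342]); B=np.c_[U,Y,W]
def toF(P): return (P-F)@B*1000
def toW(q): return F+B@(np.asarray(q,float)/1000)
def plan(rows,head=None):
    """rows: (u,y,w mm of TCP, heading deg of tool y about world z rel. cabinet x [mod 180]); prints tool-frame cm & twist from now"""
    s=observe(); T=R.from_quat(s["orientation"]).as_matrix(); ty=T[:,1]
    now=np.degrees(np.arctan2(ty[1],ty[0])-psi)
    for r in rows:
        dl=T.T@(toW(r[:3])-s["position"])*100
        h=(now-r[3]+90)%180-90   # tool z down: +twist = -heading
        print(np.round(dl,2),"twist",round(h,1))
def where():
    s=observe(); T=R.from_quat(s["orientation"]).as_matrix()
    print("t",round(s["time_s"],2),"F:",np.round(toF(s["position"]),1),"head",round(np.degrees(np.arctan2(T[1,1],T[0,1])-psi),1),"j",np.round(s["joint_positions"],2),"tz",np.round(T[:,2],3),"w",s["gripper_width"],"f",np.round(s["force"],1))
E
python3 - <<'E'
from h import *
np.set_printoptions(precision=1,suppress=True)
where()
for n in("top","scene"):
    d=np.load(f"pics/{n}0.npy"); Q=toF(cloud(n,d)).reshape(-1,3)
    m=(abs(Q[:,0]-0)<30)&(abs(Q[:,1]-58)<20)&(abs(Q[:,2]-68)<14); print(n,"pull",m.sum(),np.median(Q[m],0))
    m=(abs(Q[:,0]+44)<14)&(abs(Q[:,1]+70)<45)&(Q[:,2]>40)&(Q[:,2]<75); print("bar",m.sum(),np.median(Q[m],0),np.percentile(Q[m],[5,95],axis=0))
    m=(abs(Q[:,0]+0)<100)&(abs(Q[:,1]-100)<60)&(abs(Q[:,2]-30)<10); print("skin L",np.median(Q[m],0)[2])
    m=(abs(Q[:,0]+0)<100)&(abs(Q[:,1]+135)<25)&(abs(Q[:,2]-30)<10); print("skin R",np.median(Q[m],0)[2])
print(observe()["time_s"]); plan([(-42,-48,120,0)])
E
```

```text
t 0.1 F: [-318.3  540.1  333.1] head 81.1 j [ 1.2  0.1  1.6  0.   1.4 -0.1] tz [-0. -0. -1.] w 0.09536299377594552 f [ 0.7  0.  -0.3]
top pull 119 [ 0.3 59.9 69.5]
bar 165 [-37.7 -66.8  57. ] [[ -43.  -100.4   52.1]
 [ -34.   -33.7   60.3]]
skin L 29.351122672893055
skin R 29.454940025681985
scene pull 144 [ 0.3 54.8 69.9]
bar 222 [-42.3 -73.7  57.9] [[ -47.6 -105.8   51.4]
 [ -31.8  -38.6   60.7]]
skin L 30.08321619768439
skin R 30.125636676852608
0.1
[-43.5 -52.7   1.7] twist 81.1
```

```bash
python3 - <<'E'
from h import *
# bar + 5mm z, approach +90 mm z
b=np.array([-41.5,-45,52.]); z=np.array([s35,0,c35])
plan([b+95*z] and [tuple(b+95*z)+(0,),tuple(b+5*z)+(0,)])
E
```

```text
[-47.38 -51.8   -2.26] twist 81.1
[-47.38 -51.78   6.74] twist 81.1
```

Request:
{"name": "drive_tool", "arguments": {"targets": [{"x":-12,"y":-13,"z":-2.3,"twist":20,"fingers":196},{"x":-16,"y":-18,"z":-2.3,"twist":30,"fingers":196},{"x":-20,"y":-22,"z":-2.3,"twist":40,"fingers":196},{"x":-24,"y":-26,"z":-2.3,"twist":50,"fingers":196},{"x":-28,"y":-31,"z":-2.3,"twist":60,"fingers":196},{"x":-32,"y":-35,"z":-2.3,"twist":70,"fingers":196},{"x":-36,"y":-39,"z":-2.3,"twist":81,"fingers":196},{"x":-40,"y":-44,"z":-2.3,"twist":81,"fingers":196},{"x":-44,"y":-48,"z":-2.3,"twist":81,"fingers":196},{"x":-47.4,"y":-51.8,"z":-2.3,"twist":81,"fingers":196},{"x":-47.4,"y":-51.8,"z":-2.3,"twist":81,"fingers":196},{"x":-47.4,"y":-51.8,"z":-2.3,"twist":81,"fingers":196},{"x":-47.4,"y":-51.8,"z":-2.3,"twist":81,"fingers":196}]}}

```text
time_s: 1.72
position: [0.4916, -0.0161, 0.2481]
orientation: [0.758, 0.653, -0.0, -0.001]
force: [-0.8, 0.6, -1.1]
gripper_width: 0.0215
finger_force: 0.0
```

```bash
python3 - <<'E'
from h import *
where()
b=np.array([-41.5,-45,52.]); z=np.array([s35,0,c35])
plan([tuple(b+5*z)+(0,)])
E
```

```text
t 1.73 F: [ 13.1 -44.8 129.8] head -0.0 j [-0.14 -0.25  1.97  0.    1.42  0.01] tz [-0.001  0.001 -1.   ] w 0.021540971570710468 f [-0.8  0.6 -1.1]
[-0.02  0.    9.01] twist -0.0
```

Request:
{"name": "drive_tool", "arguments": {"targets": [{"z":3,"fingers":196},{"z":6,"fingers":196},{"z":7.5,"fingers":196},{"z":8.3,"fingers":196},{"z":9,"fingers":196},{"z":9,"fingers":196}]}}

```text
schema error: expected keys x, y, z, twist, fingers
```

```bash
python3 - <<'E'
from h import *
where()
for n in("top","scene"):
    p,d=imaging.read_camera(n)
    q=project(n,toW((-41,-70,52)))[0].astype(int)
    c=p[max(0,q[1]-60):q[1]+60,q[0]-80:q[0]+80,::-1]
    globals()[n]=cv2.resize(c,(640,480),interpolation=cv2.INTER_CUBIC)[:, 120:520]
cv2.imwrite("pics/a1.png",np.hstack([top,scene]))
E
```

```text
t 1.73 F: [ 13.1 -44.8 129.8] head -0.0 j [-0.14 -0.25  1.97  0.    1.42  0.01] tz [-0.001  0.001 -1.   ] w 0.021540971570710468 f [-0.8  0.6 -1.1]
```

View pics/a1.png

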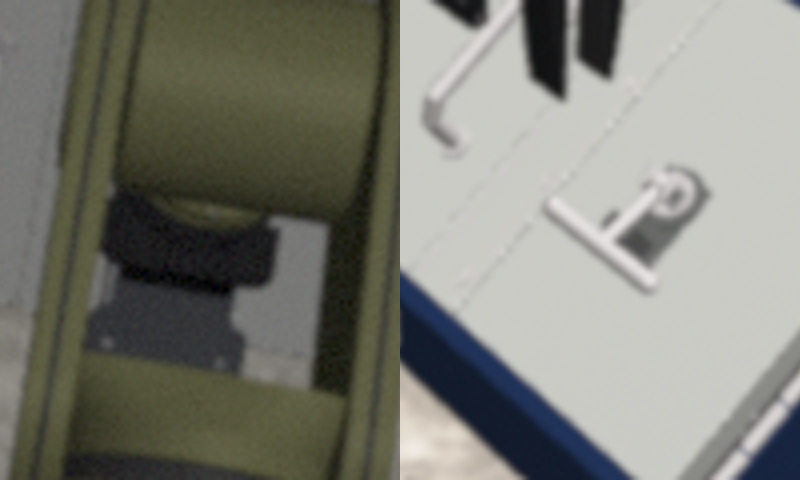

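The crop shows the crossbar from (550,205) to (650,285), still nearly flat, with the fingers above it at (570,60). The move was refused because every key is required, so I resend it with all of them.

Request:
{"name": "drive_tool", "arguments": {"targets": [{"x":0,"y":0,"twist":0,"z":3,"fingers":196},{"x":0,"y":0,"twist":0,"z":6,"fingers":196},{"x":0,"y":0,"twist":0,"z":7.5,"fingers":196},{"x":0,"y":0,"twist":0,"z":8.3,"fingers":196},{"x":0,"y":0,"twist":0,"z":9,"fingers":196},{"x":0,"y":0,"twist":0,"z":9,"fingers":196}]}}

```text
time_s: 2.58
position: [0.4919, -0.0158, 0.1588]
orientation: [0.757, 0.653, 0.0, 0.0]
force: [-0.1, -0.3, -0.1]
gripper_width: 0.0217
finger_force: 0.0
```

```bash
python3 - <<'E'
from h import *
where()
p,d=imaging.read_camera("scene")
q=project("scene",toW((-41,-60,52)))[0].astype(int)
cv2.imwrite("pics/a2.png",cv2.resize(p[q[1]-45:q[1]+45,q[0]-60:q[0]+60,::-1],(640,480),interpolation=cv2.INTER_CUBIC))
E
```

```text
t 2.58 F: [-37.8 -44.4  56.6] head 0.1 j [-0.14 -0.18  2.06  0.    1.26  0.01] tz [ 0. -0. -1.] w 0.02168109952130852 f [-0.1 -0.3 -0.1]
```

View pics/a2.png

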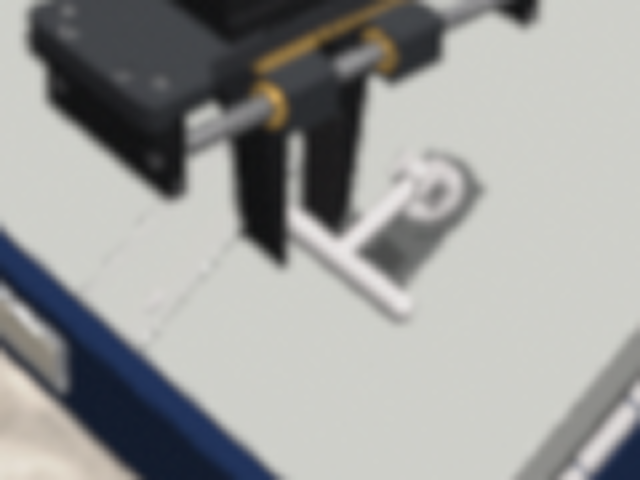

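The bar enters between the two fingers at (300,220). Closing now.

Request:
{"name": "drive_tool", "arguments": {"targets": [{"x":0,"y":0,"twist":0,"z":0,"fingers":255},{"x":0,"y":0,"twist":0,"z":0,"fingers":255},{"x":0,"y":0,"twist":0,"z":0,"fingers":255}]}}

```text
time_s: 3.0
position: [0.4913, -0.0158, 0.1586]
orientation: [0.757, 0.653, -0.0, -0.001]
force: [-3.2, 1.2, 1.1]
gripper_width: 0.0092
finger_force: 30.0
```

```bash
python3 - <<'E'
from h import *
where()
th0=np.radians(9)
for th in np.radians([9,20,30,40,50,60,70,80,88]):
    d=42*np.array([-np.cos(th)+np.cos(th0),0,np.sin(th)-np.sin(th0)])
    v=B@d; print(round(np.degrees(th)),"y %.2f z %.2f"%((c35*d[0]-s35*d[2])/10,-(s35*d[0]+c35*d[2])/10))
E
```

```text
t 3.0 F: [-38.5 -44.6  56.7] head 0.1 j [-0.14 -0.18  2.06  0.    1.26  0.01] tz [-0.001  0.    -1.   ] w 0.009207705188466288 f [-3.2  1.2  1.1]
9 y 0.00 z -0.00
20 y -0.28 z -0.75
30 y -0.41 z -1.48
40 y -0.41 z -2.21
50 y -0.28 z -2.93
60 y -0.03 z -3.62
70 y 0.33 z -4.25
80 y 0.81 z -4.81
88 y 1.25 z -5.20
```

Request:
{"name": "drive_tool", "arguments": {"targets": [{"x":0,"y":-0.28,"z":-0.75,"twist":0,"fingers":255},{"x":0,"y":-0.41,"z":-1.48,"twist":0,"fingers":255},{"x":0,"y":-0.41,"z":-2.21,"twist":0,"fingers":255},{"x":0,"y":-0.28,"z":-2.93,"twist":0,"fingers":255},{"x":0,"y":-0.03,"z":-3.62,"twist":0,"fingers":255},{"x":0,"y":0.33,"z":-4.25,"twist":0,"fingers":255},{"x":0,"y":0.81,"z":-4.81,"twist":0,"fingers":255},{"x":0,"y":1.25,"z":-5.2,"twist":0,"fingers":255},{"x":0,"y":1.25,"z":-5.2,"twist":0,"fingers":255}]}}

```text
time_s: 4.12
position: [0.5021, -0.0169, 0.2131]
orientation: [0.757, 0.653, -0.002, -0.003]
force: [-15.0, 2.6, 11.3]
gripper_width: 0.0093
finger_force: 30.0
```

```bash
python3 - <<'E'
from h import *
where()
for n in("top","scene"):
    d=imaging.read_camera(n)[1]; np.set_printoptions(precision=1,suppress=True)
    Q=toF(cloud(n,d)).reshape(-1,3); m=(abs(Q[:,0])<20)&(Q[:,1]<-62)&(Q[:,1]>-115)&(Q[:,2]>75)&(Q[:,2]<105); print(n,m.sum(),np.median(Q[m],0) if m.any() else 0, np.percentile(Q[m],[5,95],axis=0)if m.any() else 0)
# turn path: grip at radius 25 about turn axis, from now
r=25
for f in range(0,91,10):
    a=np.radians(f); d=r*np.array([-np.sin(a),np.cos(a)-1,0])  # u,y
    h=np.degrees(np.arctan2(np.sin(a)*c35,np.cos(a)))
    print(f,"x %.2f y %.2f z %.2f twist %.1f"%(d[1]/10,c35*d[0]/10,-s35*d[0]/10,-h))
E
```

```text
t 4.12 F: [  1.7 -44.1  95.1] head 0.1 j [-0.14 -0.2   1.98  0.    1.36  0.01] tz [-0.007  0.002 -1.   ] w 0.0092542545565038 f [-15.    2.6  11.3]
top 17 [  -1.1 -101.1   90.9] [[  -5.3 -104.7   87.5]
 [   2.   -97.9   93.2]]
scene 122 [ -7.1 -87.   92.1] [[ -11.4 -106.9   87.7]
 [  -2.5  -64.6   94.7]]
0 x 0.00 y -0.00 z 0.00 twist -0.0
10 x -0.04 y -0.36 z 0.25 twist -8.2
20 x -0.15 y -0.70 z 0.49 twist -16.6
30 x -0.33 y -1.02 z 0.72 twist -25.3
40 x -0.58 y -1.32 z 0.92 twist -34.5
50 x -0.89 y -1.57 z 1.10 twist -44.3
60 x -1.25 y -1.77 z 1.24 twist -54.8
70 x -1.64 y -1.92 z 1.35 twist -66.0
80 x -2.07 y -2.02 z 1.41 twist -77.9
90 x -2.50 y -2.05 z 1.43 twist -90.0
```

Request:
{"name": "drive_tool", "arguments": {"targets": [{"x":0,"y":0,"z":0,"twist":0,"fingers":212},{"x":0,"y":0,"z":0.3,"twist":0,"fingers":212},{"x":0,"y":-0.36,"z":0.55,"twist":-8,"fingers":212},{"x":-0.15,"y":-0.7,"z":0.79,"twist":-16.6,"fingers":212},{"x":-0.33,"y":-1.02,"z":1.02,"twist":-25.3,"fingers":212},{"x":-0.58,"y":-1.32,"z":1.22,"twist":-34.5,"fingers":212},{"x":-0.89,"y":-1.57,"z":1.4,"twist":-44.3,"fingers":212},{"x":-1.25,"y":-1.77,"z":1.54,"twist":-54.8,"fingers":212},{"x":-1.64,"y":-1.92,"z":1.65,"twist":-65,"fingers":212},{"x":-2.07,"y":-2.02,"z":1.71,"twist":-75,"fingers":212},{"x":-2.5,"y":-2.05,"z":1.73,"twist":-85,"fingers":212},{"x":-2.7,"y":-2.05,"z":1.73,"twist":-90,"fingers":212},{"x":-2.7,"y":-2.05,"z":1.73,"twist":-90,"fingers":212}]}}

```text
time_s: 5.85
position: [0.4795, -0.0422, 0.1948]
orientation: [0.073, 0.997, -0.001, -0.001]
force: [-7.4, -1.0, 3.3]
gripper_width: 0.0162
finger_force: 7.7
```

```bash
python3 - <<'E'
from h import *
where()
p,d=imaging.read_camera("scene")
q=project("scene",toW((-10,-70,80)))[0].astype(int)
cv2.imwrite("pics/a3.png",cv2.resize(p[q[1]-45:q[1]+45,q[0]-60:q[0]+60,::-1],(640,480),interpolation=cv2.INTER_CUBIC))
E
```

```text
t 5.85 F: [-24.  -72.4  90.8] head 90.1 j [-0.2  -0.24  2.05 -0.    1.33 -1.62] tz [-0.001 -0.002 -1.   ] w 0.01617463142475831 f [-7.4 -1.   3.3]
```

View pics/a3.png

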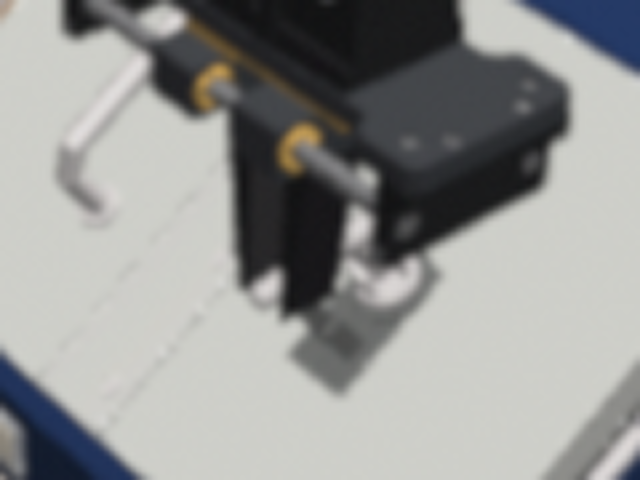

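Request:
{"name": "drive_tool", "arguments": {"targets": [{"x":0,"y":0,"z":0,"twist":0,"fingers":255},{"x":0,"y":0,"z":0,"twist":0,"fingers":255},{"x":0,"y":0,"z":0,"twist":0,"fingers":255}]}}

```text
time_s: 6.28
position: [0.4796, -0.0418, 0.1954]
orientation: [0.073, 0.997, -0.0, -0.001]
force: [-7.3, -0.5, 4.9]
gripper_width: 0.0092
finger_force: 30.0
```

```bash
python3 - <<'E'
from h import *
where()
y0,w0=98,84
for a in range(0,53,4):
    t=np.radians(a); y=y0*np.cos(t)-w0*np.sin(t)-y0; w=y0*np.sin(t)+w0*np.cos(t)-w0
    print(a,"x %.2f y %.2f z %.2f"%(s35*w/10,y/10,-c35*w/10))
E
```

```text
t 6.28 F: [-23.7 -71.9  91.2] head 90.1 j [-0.2  -0.24  2.05 -0.    1.33 -1.62] tz [-0.001 -0.001 -1.   ] w 0.009172972244825689 f [-7.3 -0.5  4.9]
0 x 0.00 y 0.00 z -0.00
4 x 0.38 y -0.61 z -0.54
8 x 0.74 y -1.26 z -1.05
12 x 1.06 y -1.96 z -1.52
16 x 1.36 y -2.69 z -1.95
20 x 1.63 y -3.46 z -2.33
24 x 1.87 y -4.26 z -2.67
28 x 2.07 y -5.09 z -2.96
32 x 2.25 y -5.94 z -3.21
36 x 2.38 y -6.81 z -3.40
40 x 2.49 y -7.69 z -3.55
44 x 2.55 y -8.59 z -3.65
48 x 2.58 y -9.48 z -3.69
52 x 2.58 y -10.39 z -3.68
```

Request:
{"name": "drive_tool", "arguments": {"targets": [{"x":0.38,"y":-0.61,"z":-0.54,"twist":0,"fingers":255},{"x":0.74,"y":-1.26,"z":-1.05,"twist":0,"fingers":255},{"x":1.06,"y":-1.96,"z":-1.52,"twist":0,"fingers":255},{"x":1.36,"y":-2.69,"z":-1.95,"twist":0,"fingers":255}]}}

```text
time_s: 6.78
position: [0.4632, -0.0656, 0.2135]
orientation: [0.073, 0.997, 0.001, 0.001]
force: [2.2, 4.4, -3.8]
gripper_width: 0.0089
finger_force: 30.0
```

Low forces. I continue the arc, with shifts relative to the 16° point.

Request:
{"name": "drive_tool", "arguments": {"targets": [{"x":0.27,"y":-0.77,"z":-0.38,"twist":0,"fingers":255},{"x":0.51,"y":-1.57,"z":-0.72,"twist":0,"fingers":255},{"x":0.71,"y":-2.4,"z":-1.01,"twist":0,"fingers":255},{"x":0.89,"y":-3.25,"z":-1.26,"twist":0,"fingers":255},{"x":1.02,"y":-4.12,"z":-1.45,"twist":0,"fingers":255},{"x":1.13,"y":-5.0,"z":-1.6,"twist":0,"fingers":255},{"x":1.19,"y":-5.9,"z":-1.7,"twist":0,"fingers":255},{"x":1.22,"y":-6.8,"z":-1.74,"twist":0,"fingers":255},{"x":1.22,"y":-7.3,"z":-1.74,"twist":0,"fingers":255},{"x":1.22,"y":-7.3,"z":-1.74,"twist":0,"fingers":255}]}}

```text
time_s: 8.02
position: [0.4397, -0.1368, 0.2311]
orientation: [0.074, 0.997, -0.0, 0.0]
force: [-2.7, 3.9, 2.3]
gripper_width: 0.009
finger_force: 30.0
```

```bash
python3 - <<'E'
from h import *
where()
p,d=imaging.read_camera("scene")
cv2.imwrite("pics/a4.png",cv2.resize(p[80:400,180:500,::-1],(600,600),interpolation=cv2.INTER_CUBIC))
E
```

```text
t 8.03 F: [ -24.  -171.9  135.1] head 90.1 j [-0.42 -0.32  2.05 -0.    1.41 -1.84] tz [ 0. -0. -1.] w 0.00903616147157047 f [-2.7  3.9  2.3]
```

View pics/a4.png

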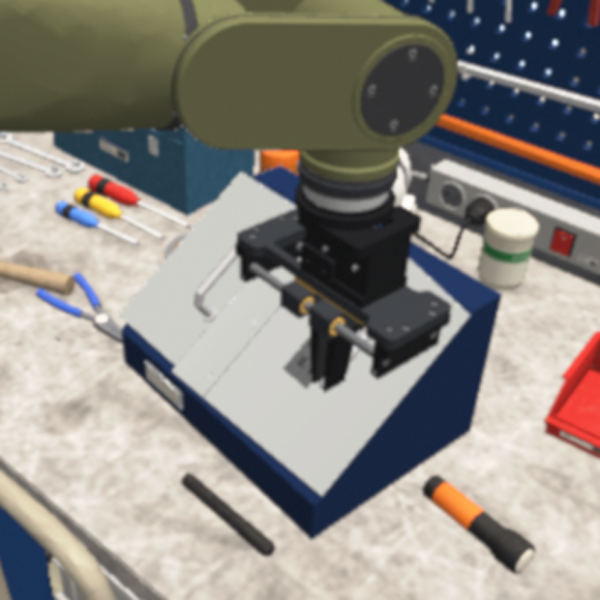

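```bash
python3 - <<'E'
from h import *
np.set_printoptions(precision=1,suppress=True)
plan([(46,-46,151,90),(60,-212,171,90)])
d=imaging.read_camera("top")[1]
Q=toF(cloud("top",d)).reshape(-1,3)
for u0 in(-80,-40,80): 
  m=(abs(Q[:,0]-u0)<6)&(Q[:,1]>-170)&(Q[:,1]<0)&(Q[:,2]>-60)&(Q[:,2]<200); q=Q[m]; print(u0,[ (y0,np.round(np.median(q[abs(q[:,1]-y0)<6][:,2]))) for y0 in range(-160,0,20) if (abs(q[:,1]-y0)<6).sum()>2])
E
```

```text
[-4.8 12.6 -5.3] twist 0.1
[-4.8 -4.  -7.8] twist 0.1
-80 [(-160, np.float64(47.0)), (-140, np.float64(79.0)), (-120, np.float64(98.0)), (-100, np.float64(122.0)), (-80, np.float64(149.0)), (-60, np.float64(167.0)), (-20, np.float64(6.0))]
-40 [(-160, np.float64(50.0)), (-140, np.float64(71.0)), (-80, np.float64(150.0)), (-60, np.float64(167.0)), (-20, np.float64(6.0))]
80 [(-160, np.float64(51.0)), (-140, np.float64(73.0)), (-120, np.float64(98.0)), (-100, np.float64(121.0)), (-80, np.float64(150.0)), (-60, np.float64(169.0)), (-20, np.float64(6.0))]
```

Request:
{"name": "drive_tool", "arguments": {"targets": [{"x":0,"y":0,"z":0,"twist":0,"fingers":190},{"x":0,"y":0,"z":0,"twist":0,"fingers":190},{"x":0,"y":0,"z":-5,"twist":0,"fingers":190},{"x":0,"y":0,"z":-10,"twist":0,"fingers":190},{"x":0,"y":0,"z":-14,"twist":0,"fingers":255},{"x":-2,"y":6,"z":-14,"twist":0,"fingers":255},{"x":-4.8,"y":11,"z":-14,"twist":0,"fingers":255},{"x":-4.8,"y":12.7,"z":-12,"twist":0,"fingers":255},{"x":-4.8,"y":12.7,"z":-9,"twist":0,"fingers":255},{"x":-4.8,"y":12.7,"z":-5.4,"twist":0,"fingers":255},{"x":-4.8,"y":12.7,"z":-5.4,"twist":0,"fingers":255}]}}

```text
time_s: 9.5
position: [0.5036, -0.0179, 0.2799]
orientation: [0.073, 0.997, -0.0, -0.004]
force: [0.5, 0.0, -0.4]
gripper_width: 0.0005
finger_force: 0.0
```

```bash
python3 - <<'E'
from h import *
where()
plan([(46,-60,151,90),(60,-212,171,90)])
E
```

```text
t 9.5 F: [ 41.4 -44.8 148.9] head 90.1 j [-0.14 -0.23  1.9  -0.    1.48 -1.57] tz [-0.008  0.    -1.   ] w 0.00047058092434972557 f [ 0.5  0.  -0.4]
[-0.25 -1.52 -0.44] twist 0.1
[ -0.22 -16.72  -2.87] twist 0.1
```

Clear so far. Now I push the leaf over to the right, rising slowly.

Request:
{"name": "drive_tool", "arguments": {"targets": [{"x":-0.2,"y":-1.5,"z":-0.3,"twist":0,"fingers":255},{"x":-0.2,"y":-3,"z":-0.8,"twist":0,"fingers":255},{"x":-0.2,"y":-4.5,"z":-1.2,"twist":0,"fingers":255},{"x":-0.2,"y":-6,"z":-1.6,"twist":0,"fingers":255},{"x":-0.2,"y":-7.5,"z":-2,"twist":0,"fingers":255},{"x":-0.2,"y":-9,"z":-2.3,"twist":0,"fingers":255},{"x":-0.2,"y":-10.5,"z":-2.6,"twist":0,"fingers":255},{"x":-0.2,"y":-12,"z":-2.8,"twist":0,"fingers":255},{"x":-0.2,"y":-13.5,"z":-2.9,"twist":0,"fingers":255},{"x":-0.2,"y":-15,"z":-2.9,"twist":0,"fingers":255},{"x":-0.2,"y":-16.7,"z":-2.9,"twist":0,"fingers":255},{"x":-0.2,"y":-16.7,"z":-2.9,"twist":0,"fingers":255}]}}

```text
time_s: 11.0
position: [0.4832, -0.1847, 0.3132]
orientation: [0.074, 0.997, -0.0, -0.0]
force: [0.1, 0.2, -0.3]
gripper_width: 0.0
finger_force: 0.0
```

Request:
{"name": "drive_tool", "arguments": {"targets": [{"x":0,"y":3,"z":0,"twist":0,"fingers":255},{"x":0,"y":6,"z":-2,"twist":0,"fingers":255},{"x":0,"y":12,"z":-2,"twist":10,"fingers":255},{"x":3,"y":17,"z":-2,"twist":20,"fingers":255},{"x":7,"y":21,"z":-2,"twist":30,"fingers":255},{"x":11,"y":24,"z":-2,"twist":40,"fingers":255},{"x":15,"y":26,"z":-2,"twist":50,"fingers":255},{"x":15,"y":28,"z":-2,"twist":60,"fingers":255},{"x":15,"y":31,"z":-2,"twist":70,"fingers":255},{"x":15,"y":33,"z":-2,"twist":80,"fingers":255},{"x":15,"y":33,"z":-2,"twist":90,"fingers":255}]}}

```text
time_s: 12.38
position: [0.3831, 0.1662, 0.3333]
orientation: [0.758, 0.652, -0.0, 0.0]
force: [0.9, 0.4, -0.2]
gripper_width: 0.0004
finger_force: 0.0
```

```bash
python3 - <<'E'
from h import *
where()
ims=[]
for n in("top","scene"):
    p,d=imaging.read_camera(n); np.save(f"pics/{n}5.npy",d)
    cv2.imwrite(f"pics/{n}5.png",p[:,:,::-1])
    q=project(n,toW((20,-40,20)))[0].astype(int)
    ims.append(cv2.resize(p[max(0,q[1]-100):q[1]+100,q[0]-66:q[0]+67,::-1],(400,600),interpolation=cv2.INTER_CUBIC))
cv2.imwrite("pics/a5.png",np.hstack(ims))
E
```

```text
t 12.38 F: [-47.9 119.4 276.6] head -0.1 j [ 0.28 -0.46  1.98 -0.    1.62  0.43] tz [ 0. -0. -1.] w 0.00044362809726308675 f [ 0.9  0.4 -0.2]
```

View pics/a5.png

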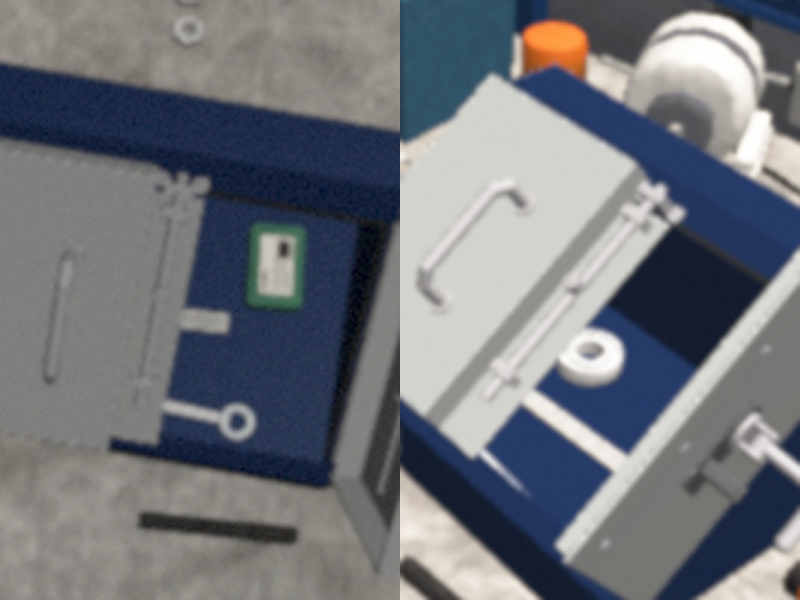

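The right leaf stands open. The bolt and guides are clear, with the knob at (573,285) in the scene half and about (163,262) in the top half. Next I locate the knob.

```bash
python3 - <<'E'
from h import *
np.set_printoptions(precision=1,suppress=True)
for n,px in(("top",[(163,262),(183,187),(142,385)]),("scene",[(173,285),(108,372),(238,205)])):
    q=project(n,toW((20,-40,20)))[0].astype(int)
    c=imaging.camera_params(n); f=240/np.tan(np.radians(c["vfov"]/2)); Rm=R.from_quat(c["rotation"]).as_matrix()
    for a,b in px:
        u=q[0]-66+a*133/400; v=max(0,q[1]-100)+b/3
        r=Rm@np.array([(u-c["cx"])/f,-(v-c["cy"])/f,-1]); 
        for w in(20,25):
            t=(w/1000-(c["position"]-F)@W)/(r@W); print(n,(a,b),w,toF(c["position"]+t*r))
    d=np.load(f"pics/{n}5.npy"); Q=toF(cloud(n,d)).reshape(-1,3)
    m=(abs(Q[:,1]+11)<9)&(abs(Q[:,0]-20)<45)&(Q[:,2]>18)&(Q[:,2]<35); print("hi",m.sum(),np.median(Q[m],0),np.percentile(Q[m],[10,90],axis=0))
    m=(abs(Q[:,0])<100)&(Q[:,1]<-165)&(Q[:,1]>-260)&(Q[:,2]>60)&(Q[:,2]<180); q=Q[m]
    if m.sum()>50: print("leafR slope", [np.round(np.median(q[abs(q[:,2]-k)<8][:,1]),1) for k in(70,90,110,130,150,170)])
E
```

```text
top (163, 262) 20 [46.5 -8.7 20. ]
top (163, 262) 25 [48.5 -8.6 25. ]
top (183, 187) 20 [105.6 -13.   20. ]
top (183, 187) 25 [107.3 -12.9  25. ]
top (142, 385) 20 [-55.8  -9.9  20. ]
top (142, 385) 25 [-53.3  -9.8  25. ]
hi 34 [24.3 -8.2 23.8] [[ 17.7 -12.7  19.6]
 [ 29.9  -4.3  26.4]]
leafR slope [np.float64(-202.9), np.float64(-178.6), np.float64(-181.9), np.float64(-205.3), np.float64(-219.5), np.float64(-226.4)]
scene (173, 285) 20 [ 18.9 -13.2  20. ]
scene (173, 285) 25 [ 18.2 -16.8  25. ]
scene (108, 372) 20 [-54.5 -18.3  20. ]
scene (108, 372) 25 [-54.6 -21.9  25. ]
scene (238, 205) 20 [ 89.5 -11.7  20. ]
scene (238, 205) 25 [ 88.4 -15.3  25. ]
hi 50 [ 18.6 -13.4  22.8] [[  8.1 -16.6  18.5]
 [ 39.3  -8.5  26.8]]
leafR slope [np.float64(-207.9), np.float64(-213.9), np.float64(-216.8), np.float64(-200.3), np.float64(-228.7), np.float64(-232.0)]
```

```bash
python3 - <<'E'
from h import *
z=np.array([s35,0,c35]); g=np.array([27.5,-11,39.3])
plan([tuple(g+k*z)+(0,) for k in(60,6,0)])
E
```

```text
[-13.03  19.73   9.13] twist 0.2
[-13.03  19.73  14.53] twist 0.2
[-13.03  19.73  15.13] twist 0.2
```

Request:
{"name": "drive_tool", "arguments": {"targets": [{"x":-4,"y":5,"z":2,"twist":0,"fingers":190},{"x":-8,"y":10,"z":4,"twist":0,"fingers":190},{"x":-11,"y":15,"z":6,"twist":0,"fingers":190},{"x":-13,"y":19.7,"z":8,"twist":0,"fingers":190},{"x":-13,"y":19.7,"z":11,"twist":0,"fingers":190},{"x":-13,"y":19.7,"z":13,"twist":0,"fingers":190},{"x":-13,"y":19.7,"z":14.4,"twist":0,"fingers":190},{"x":-13,"y":19.7,"z":14.4,"twist":0,"fingers":190}]}}

```text
time_s: 13.48
position: [0.5584, 0.0081, 0.1886]
orientation: [0.757, 0.654, -0.0, -0.0]
force: [-0.6, 0.2, 0.4]
gripper_width: 0.0244
finger_force: 0.0
```

```bash
python3 - <<'E'
from h import *
where()
z=np.array([s35,0,c35]); g=np.array([27.5,-11,39.3])
plan([tuple(g+k*z)+(0,) for k in(3,0,-2)])
p,d=imaging.read_camera("scene")
q=project("scene",toW((20,-11,25)))[0].astype(int)
cv2.imwrite("pics/a6.png",cv2.resize(p[q[1]-45:q[1]+45,q[0]-60:q[0]+60,::-1],(640,480),interpolation=cv2.INTER_CUBIC))
E
```

```text
t 13.47 F: [ 30.2 -11.   45.3] head 0.2 j [-0.08 -0.05  1.89 -0.    1.3   0.06] tz [-0.001  0.    -1.   ] w 0.024443213878390078 f [-0.6  0.2  0.4]
[-0.    0.12  0.35] twist 0.2
[-0.    0.12  0.65] twist 0.2
[-0.    0.12  0.85] twist 0.2
```

View pics/a6.png

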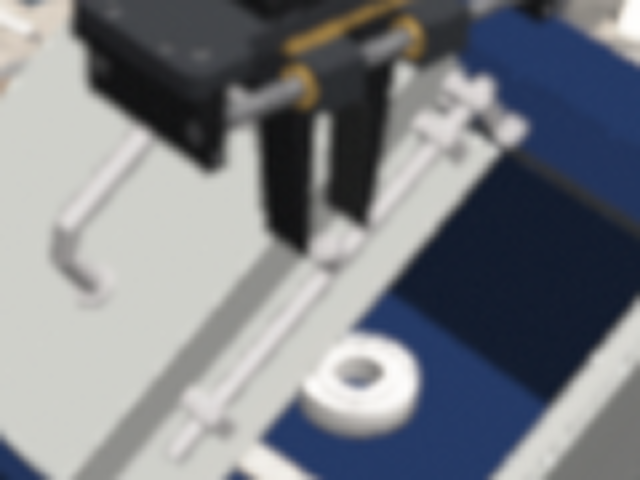

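The knob sits at (335,245), just downhill of the uphill fingertip, which is over the rod. Lowering until contact.

Request:
{"name": "drive_tool", "arguments": {"targets": [{"x":0,"y":0.1,"z":0.3,"twist":0,"fingers":190},{"x":0,"y":0.1,"z":0.5,"twist":0,"fingers":190},{"x":0,"y":0.1,"z":0.6,"twist":0,"fingers":190}]}}

```text
time_s: 13.9
position: [0.5603, 0.0075, 0.1836]
orientation: [0.757, 0.653, 0.0, 0.0]
force: [-0.3, 0.3, -0.4]
gripper_width: 0.0244
finger_force: 0.0
```

Request:
{"name": "drive_tool", "arguments": {"targets": [{"x":0,"y":0,"z":0.15,"twist":0,"fingers":190},{"x":0,"y":0,"z":0.25,"twist":0,"fingers":190},{"x":0,"y":0,"z":0.25,"twist":0,"fingers":190}]}}

```text
time_s: 14.28
position: [0.5601, 0.0075, 0.1806]
orientation: [0.757, 0.653, -0.0, -0.0]
force: [-0.6, 0.4, -0.1]
gripper_width: 0.0244
finger_force: 0.0
```

Request:
{"name": "drive_tool", "arguments": {"targets": [{"x":0,"y":0,"z":0.1,"twist":0,"fingers":190},{"x":0,"y":0,"z":0.2,"twist":0,"fingers":190},{"x":0,"y":0,"z":0.2,"twist":0,"fingers":190}]}}

```text
time_s: 14.65
position: [0.5601, 0.0075, 0.1786]
orientation: [0.757, 0.653, -0.0, -0.0]
force: [-0.5, -0.1, -0.6]
gripper_width: 0.0242
finger_force: 0.0
```

```bash
python3 - <<'E'
from h import *
where()
E
```

```text
t 14.65 F: [ 25.9 -11.3  36.1] head 0.1 j [-0.08 -0.04  1.9   0.    1.28  0.06] tz [-0.  0. -1.] w 0.024169933213265084 f [-0.5 -0.1 -0.6]
```

Request:
{"name": "drive_tool", "arguments": {"targets": [{"x":0,"y":-0.33,"z":0.23,"twist":0,"fingers":190},{"x":0,"y":-0.66,"z":0.46,"twist":0,"fingers":190},{"x":0,"y":-0.98,"z":0.69,"twist":0,"fingers":190},{"x":0,"y":-1.31,"z":0.92,"twist":0,"fingers":190},{"x":0,"y":-1.56,"z":1.09,"twist":0,"fingers":190},{"x":0,"y":-1.72,"z":1.2,"twist":0,"fingers":190},{"x":0,"y":-1.72,"z":1.2,"twist":0,"fingers":190}]}}

```text
time_s: 15.52
position: [0.5428, 0.0101, 0.1666]
orientation: [0.757, 0.653, -0.0, -0.0]
force: [1.9, 0.6, 0.8]
gripper_width: 0.0244
finger_force: 0.9
```

```bash
python3 - <<'E'
from h import *
where()
E
```

```text
t 15.53 F: [  4.7 -11.3  36.2] head 0.1 j [-0.08 -0.07  1.95  0.    1.26  0.07] tz [-0.001  0.    -1.   ] w 0.024363362372387322 f [1.9 0.6 0.8]
```

Request:
{"name": "drive_tool", "arguments": {"targets": [{"x":0,"y":-0.16,"z":0.11,"twist":0,"fingers":190},{"x":0,"y":-0.33,"z":0.23,"twist":0,"fingers":190},{"x":0,"y":-0.33,"z":0.23,"twist":0,"fingers":190}]}}

```text
time_s: 15.9
position: [0.5412, 0.0103, 0.1655]
orientation: [0.757, 0.653, 0.001, 0.001]
force: [4.0, -1.1, 2.8]
gripper_width: 0.0241
finger_force: 2.8
```

Request:
{"name": "drive_tool", "arguments": {"targets": [{"x":0,"y":0.4,"z":-0.3,"twist":0,"fingers":190},{"x":0,"y":0.4,"z":-5,"twist":0,"fingers":170},{"x":0,"y":0.4,"z":-10,"twist":0,"fingers":170},{"x":2,"y":-3,"z":-13,"twist":-10,"fingers":170},{"x":5,"y":-8,"z":-13,"twist":-20,"fingers":170},{"x":10,"y":-13,"z":-13,"twist":-30,"fingers":170},{"x":15,"y":-15,"z":-13,"twist":-40,"fingers":170},{"x":15,"y":-15,"z":-13,"twist":-50,"fingers":170},{"x":15,"y":-15,"z":-13,"twist":-60,"fingers":170},{"x":15,"y":-15,"z":-13,"twist":-70,"fingers":170},{"x":15,"y":-15,"z":-13,"twist":-80,"fingers":170},{"x":15,"y":-15,"z":-13,"twist":-90,"fingers":170},{"x":15,"y":-15,"z":-13,"twist":-90,"fingers":170}]}}

```text
time_s: 17.52
position: [0.4126, 0.1806, 0.2934]
orientation: [0.074, 0.997, -0.001, -0.002]
force: [0.5, -0.4, -0.9]
gripper_width: 0.0315
finger_force: 0.0
```

```bash
python3 - <<'E'
from h import *
np.set_printoptions(precision=1,suppress=True)
where()
for n in("top","scene"):
    p,d=imaging.read_camera(n); Q=toF(cloud(n,d)).reshape(-1,3)
    m=(abs(Q[:,1]+11)<9)&(abs(Q[:,0]-10)<50)&(Q[:,2]>18)&(Q[:,2]<35); print(n,"knob",m.sum(),np.median(Q[m],0))
    m=(abs(Q[:,0]-0)<30)&(abs(Q[:,1]-58)<20)&(abs(Q[:,2]-68)<14); print(n,"pull",m.sum(),np.median(Q[m],0))
q=project("scene",toW((20,-11,25)))[0].astype(int)
cv2.imwrite("pics/a7.png",cv2.resize(p[q[1]-60:q[1]+60,q[0]-80:q[0]+80,::-1],(640,480),interpolation=cv2.INTER_CUBIC))
z=np.array([s35,0,c35]); plan([tuple(np.array([0,57.5,66])+k*z)+(90,) for k in(60,0)])
E
```

```text
t 17.52 F: [-48.7 138.1 228.5] head 90.0 j [ 0.3 -0.4  2.   0.   1.5 -1.1] tz [-0. -0. -1.] w 0.03150761145806917 f [ 0.5 -0.4 -0.9]
top knob 31 [ 3.4 -8.6 22.8]
top pull 120 [ 0.4 59.8 69.1]
scene knob 41 [ -1.3 -14.2  23.7]
scene pull 145 [-0.  55.  69.7]
[-13.3  -8.1   4.5] twist -0.1
[-13.3  -8.1  10.5] twist -0.1
```

View pics/a7.png

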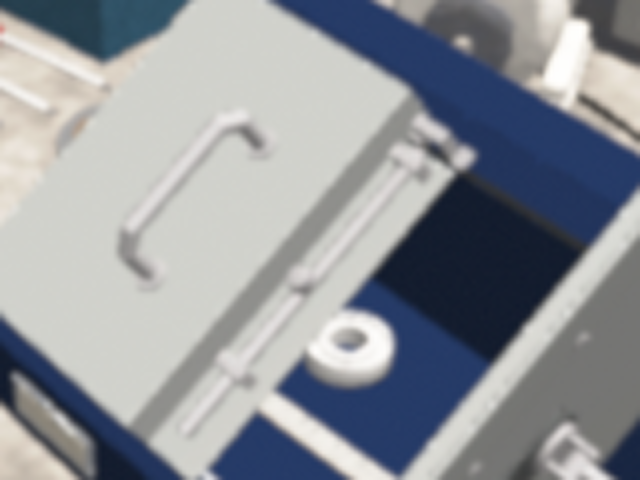

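The bolt is drawn: the knob is now at (303,280), at its lower stop near u = 1. Now I grip the pull handle.

Request:
{"name": "drive_tool", "arguments": {"targets": [{"x":-4,"y":-3,"z":1,"twist":0,"fingers":170},{"x":-8,"y":-5,"z":2,"twist":0,"fingers":170},{"x":-11,"y":-7,"z":3,"twist":0,"fingers":170},{"x":-13.3,"y":-8.1,"z":4.5,"twist":0,"fingers":170},{"x":-13.3,"y":-8.1,"z":7,"twist":0,"fingers":170},{"x":-13.3,"y":-8.1,"z":9,"twist":0,"fingers":170},{"x":-13.3,"y":-8.1,"z":10.5,"twist":0,"fingers":170},{"x":-13.3,"y":-8.1,"z":10.5,"twist":0,"fingers":170},{"x":-13.3,"y":-8.1,"z":10.5,"twist":0,"fingers":255},{"x":-13.3,"y":-8.1,"z":10.5,"twist":0,"fingers":255},{"x":-13.3,"y":-8.1,"z":10.5,"twist":0,"fingers":255},{"x":-13.3,"y":-8.1,"z":10.5,"twist":0,"fingers":255}]}}

```text
time_s: 19.12
position: [0.5338, 0.0823, 0.1905]
orientation: [0.073, 0.997, 0.001, 0.001]
force: [0.4, 5.2, 2.5]
gripper_width: 0.0091
finger_force: 30.0
```

```bash
python3 - <<'E'
from h import *
where()
y0,w0=110,62
for a in range(0,53,4):
    t=np.radians(a); y=-(y0*np.cos(t)-w0*np.sin(t)-y0); w=y0*np.sin(t)+w0*np.cos(t)-w0
    print(a,"x %.2f y %.2f z %.2f"%(s35*w/10,y/10,-c35*w/10))
E
```

```text
t 19.12 F: [ 2.4 58.8 67.1] head 90.1 j [ 0.05 -0.1   1.93  0.    1.3  -1.37] tz [ 0.002  0.002 -1.   ] w 0.009139329013329695 f [0.4 5.2 2.5]
0 x 0.00 y -0.00 z -0.00
4 x 0.43 y 0.46 z -0.62
8 x 0.84 y 0.97 z -1.20
12 x 1.23 y 1.53 z -1.76
16 x 1.60 y 2.14 z -2.29
20 x 1.94 y 2.78 z -2.78
24 x 2.26 y 3.47 z -3.23
28 x 2.55 y 4.20 z -3.64
32 x 2.80 y 4.96 z -4.00
36 x 3.03 y 5.75 z -4.33
40 x 3.22 y 6.56 z -4.60
44 x 3.38 y 7.39 z -4.83
48 x 3.51 y 8.25 z -5.02
52 x 3.61 y 9.11 z -5.15
```

Request:
{"name": "drive_tool", "arguments": {"targets": [{"x":0.43,"y":0.46,"z":-0.62,"twist":0,"fingers":255},{"x":0.84,"y":0.97,"z":-1.2,"twist":0,"fingers":255},{"x":1.23,"y":1.53,"z":-1.76,"twist":0,"fingers":255},{"x":1.6,"y":2.14,"z":-2.29,"twist":0,"fingers":255}]}}

```text
time_s: 19.62
position: [0.5216, 0.1031, 0.212]
orientation: [0.073, 0.997, -0.002, 0.002]
force: [6.9, -2.2, -4.7]
gripper_width: 0.0089
finger_force: 30.0
```

Normal lifting force. I continue, relative to the 16° point.

Request:
{"name": "drive_tool", "arguments": {"targets": [{"x":0.34,"y":0.64,"z":-0.49,"twist":0,"fingers":255},{"x":0.66,"y":1.33,"z":-0.94,"twist":0,"fingers":255},{"x":0.95,"y":2.06,"z":-1.35,"twist":0,"fingers":255},{"x":1.2,"y":2.82,"z":-1.71,"twist":0,"fingers":255},{"x":1.43,"y":3.61,"z":-2.04,"twist":0,"fingers":255},{"x":1.62,"y":4.42,"z":-2.31,"twist":0,"fingers":255},{"x":1.78,"y":5.25,"z":-2.54,"twist":0,"fingers":255},{"x":1.91,"y":6.11,"z":-2.73,"twist":0,"fingers":255},{"x":1.98,"y":6.7,"z":-2.83,"twist":0,"fingers":255},{"x":1.98,"y":6.7,"z":-2.83,"twist":0,"fingers":255}]}}

```text
time_s: 20.88
position: [0.5103, 0.1721, 0.2433]
orientation: [0.073, 0.997, -0.003, -0.0]
force: [-6.9, -4.8, 10.8]
gripper_width: 0.0092
finger_force: 29.9
```

```bash
python3 - <<'E'
from h import *
np.set_printoptions(precision=1,suppress=True)
where()
for n in("top",):
  d=imaging.read_camera(n)[1]
  Q=toF(cloud(n,d)).reshape(-1,3)
  for u0 in(-85,85): 
    m=(abs(Q[:,0]-u0)<8)&(Q[:,1]>-40)&(Q[:,1]<180)&(Q[:,2]>-60)&(Q[:,2]<220); q=Q[m]; print(n,u0,[ (y0,np.round(np.median(q[abs(q[:,1]-y0)<6][:,2]))) for y0 in range(-20,180,20) if (abs(q[:,1]-y0)<6).sum()>2])
E
```

```text
t 20.88 F: [  2.7 144.1 131.3] head 90.1 j [ 0.2 -0.1  1.9 -0.   1.4 -1.2] tz [-0. -0. -1.] w 0.009207441920174298 f [-6.9 -4.8 10.8]
top -85 [(40, np.float64(153.0)), (60, np.float64(148.0)), (140, np.float64(75.0)), (160, np.float64(55.0))]
top 85 [(40, np.float64(153.0)), (60, np.float64(204.0)), (80, np.float64(205.0)), (100, np.float64(128.0)), (120, np.float64(101.0))]
```

Request:
{"name": "drive_tool", "arguments": {"targets": [{"x":0,"y":0,"z":0,"twist":0,"fingers":190},{"x":0,"y":0,"z":0,"twist":0,"fingers":190},{"x":0,"y":0,"z":-5,"twist":0,"fingers":190},{"x":0,"y":0,"z":-10,"twist":0,"fingers":190},{"x":0,"y":0,"z":-13,"twist":0,"fingers":255},{"x":0,"y":-5,"z":-13,"twist":0,"fingers":255},{"x":0,"y":-10,"z":-13,"twist":0,"fingers":255},{"x":0,"y":-13,"z":-13,"twist":0,"fingers":255},{"x":0,"y":-13,"z":-13,"twist":0,"fingers":255}]}}

```text
time_s: 22.05
position: [0.4914, 0.0438, 0.3702]
orientation: [0.075, 0.997, -0.0, -0.0]
force: [-0.6, 1.1, -0.0]
gripper_width: 0.0007
finger_force: 0.0
```

```bash
python3 - <<'E'
from h import *
where()
plan([(46,18,136,90),(77,184,180,90)])
E
```

```text
t 22.05 F: [ 75.8  14.4 235. ] head 89.9 j [-0.02 -0.28  1.79 -0.    1.63 -1.44] tz [-0. -0. -1.] w 0.0007384061059765224 f [-0.6  1.1 -0. ]
[-3.24  0.37  9.82] twist -0.1
[-3.23 16.96  4.43] twist -0.1
```

Request:
{"name": "drive_tool", "arguments": {"targets": [{"x":-3.2,"y":0,"z":3,"twist":0,"fingers":255},{"x":-3.2,"y":0,"z":6,"twist":0,"fingers":255},{"x":-3.2,"y":0,"z":8.5,"twist":0,"fingers":255},{"x":-3.2,"y":0,"z":9.8,"twist":0,"fingers":255},{"x":-3.2,"y":1.6,"z":9.8,"twist":0,"fingers":255},{"x":-3.2,"y":3,"z":8.7,"twist":0,"fingers":255},{"x":-3.2,"y":4.5,"z":7.5,"twist":0,"fingers":255},{"x":-3.2,"y":6,"z":6.6,"twist":0,"fingers":255},{"x":-3.2,"y":7.5,"z":5.7,"twist":0,"fingers":255}]}}

```text
time_s: 23.18
position: [0.5346, 0.1162, 0.3148]
orientation: [0.073, 0.997, 0.0, 0.001]
force: [-1.3, -1.7, -1.6]
gripper_width: 0.0005
finger_force: 0.9
```

Request:
{"name": "drive_tool", "arguments": {"targets": [{"x":0,"y":1.5,"z":-0.6,"twist":0,"fingers":255},{"x":0,"y":3,"z":-1,"twist":0,"fingers":255},{"x":0,"y":4.5,"z":-1.2,"twist":0,"fingers":255},{"x":0,"y":6,"z":-1.4,"twist":0,"fingers":255},{"x":0,"y":7.5,"z":-1.4,"twist":0,"fingers":255},{"x":0,"y":8.5,"z":-1.3,"twist":0,"fingers":255},{"x":0,"y":9.6,"z":-1.3,"twist":0,"fingers":255},{"x":0,"y":9.6,"z":-1.3,"twist":0,"fingers":255}]}}

```text
time_s: 24.18
position: [0.5483, 0.2106, 0.3264]
orientation: [0.073, 0.997, 0.0, -0.0]
force: [0.5, 0.1, 0.5]
gripper_width: 0.0007
finger_force: 0.0
```

Request:
{"name": "drive_tool", "arguments": {"targets": [{"x":0,"y":-3,"z":0,"twist":0,"fingers":255},{"x":0,"y":-7,"z":-3,"twist":0,"fingers":255},{"x":5,"y":-12,"z":-7,"twist":0,"fingers":255},{"x":10,"y":-17,"z":-8,"twist":0,"fingers":255},{"x":15,"y":-17,"z":-8,"twist":0,"fingers":255},{"x":20,"y":-17,"z":-8,"twist":0,"fingers":255},{"x":20,"y":-17,"z":-8,"twist":0,"fingers":255}]}}

```text
time_s: 25.05
position: [0.3234, 0.0709, 0.4087]
orientation: [0.073, 0.997, 0.001, 0.003]
force: [0.1, 0.4, 0.5]
gripper_width: 0.0006
finger_force: 0.0
```

```bash
python3 - <<'E'
from h import *
where()
ims=[]
for n in("top","scene"):
    p,d=imaging.read_camera(n); Q=toF(cloud(n,d)).reshape(-1,3)
    for s,lo,hi in(("R",-270,-150),("L",150,270)):
        m=(abs(Q[:,0])<90)&(Q[:,1]>lo)&(Q[:,1]<hi)&(Q[:,2]>40)&(Q[:,2]<215); q=Q[m]
        print(n,s,[(k,int((abs(q[:,2]-k)<8).sum()),np.round(np.percentile(q[abs(q[:,2]-k)<8][:,1],[10,50,90])) if (abs(q[:,2]-k)<8).sum() else 0) for k in(60,100,140,170,190)])
    ims.append(cv2.resize(p[:,120:520,::-1] if n=="top" else p[:,150:550,::-1],(400,480)))
cv2.imwrite("pics/a8.png",np.hstack(ims))
E
```

```text
t 25.05 F: [-41.5  16.4 364.2] head 90.1 j [ 0.05 -0.67  1.99  0.    1.81 -1.37] tz [ 0.007  0.001 -1.   ] w 0.0006400199650597016 f [0.1 0.4 0.5]
top R [(60, 238, array([-202., -201., -199.])), (100, 141, array([-193., -180., -178.])), (140, 566, array([-219., -216., -193.])), (170, 520, array([-228., -226., -222.])), (190, 211, array([-232., -231., -229.]))]
top L [(60, 209, array([202., 203., 204.])), (100, 328, array([209., 244., 251.])), (140, 0, 0), (170, 285, array([196., 197., 198.])), (190, 444, array([200., 201., 212.]))]
scene R [(60, 216, array([-207., -206., -204.])), (100, 521, array([-233., -217., -213.])), (140, 591, array([-222., -199., -195.])), (170, 392, array([-233., -232., -231.])), (190, 316, array([-235., -234., -233.]))]
scene L [(60, 480, array([199., 201., 203.])), (100, 531, array([205., 208., 210.])), (140, 387, array([212., 214., 216.])), (170, 620, array([193., 195., 197.])), (190, 652, array([196., 199., 201.]))]
```

View pics/a8.png

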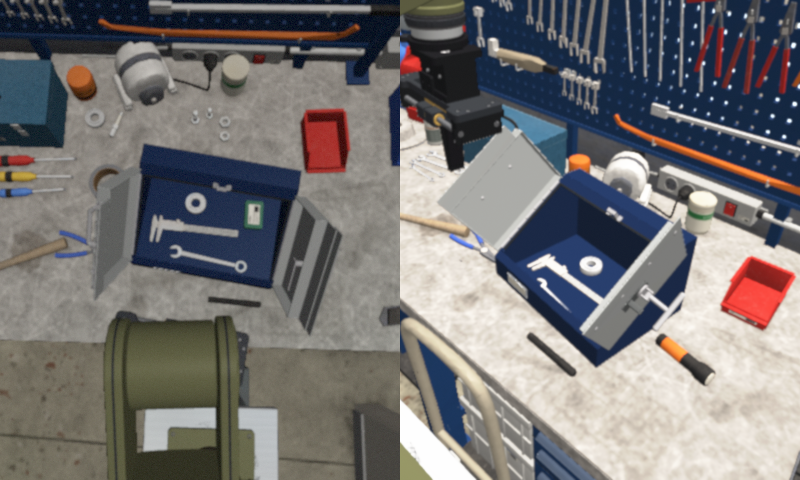

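Both leaves stand at about 99–100°, the bystanders lie where they were, and the arm is clear at the lower middle of the top view. Handing in.

```bash
python3 -c "
from station import hand_in
print(hand_in())"
```

```text
the job is handed in; nothing more can be done
None
```

The cabinet is open and the job is handed in: the right leaf was unlatched and opened first, then the bolt was drawn and the left leaf opened. Both stand at about 100°, the arm touches nothing, and the four tools and parts look unmoved in the last pictures (about 25 s of the 72 s used).

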